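# Select the red specimen on the sample changer and start the run

## Robot

A 6-joint arm with a two-finger parallel gripper is mounted at the origin on the work surface; the furniture and walls round the work are solid. World frame = base frame: x ahead of the robot, y to its left, z up, the work surface at z = 0. Lengths are in m, angles in rad, forces in N, time in s.
With the tool pointing down it reaches from about 0.325 to 0.9 m from the base axis. Payload 6.1 kg.
Tool frame: the origin (TCP) lies where the fingers leave the gripper's body, on its centre line; the fingertips stand 73 mm ahead of it and the grasp point (between the pads) lies 54 mm ahead of it; z points along the fingers, y is the line along which they close (so a half turn about z gives the same grasp; the last joint's range is limited). The gripper opens to 85 mm and grips with 20 to 120 N. Pads are 22 mm wide; open, the fingers measure 114 mm over their backs; the gripper's body (76 mm by 85 mm) begins 54 mm behind the grasp point. The pads swing forward as they close: fully open they stand 13 mm farther back than shut.
Start: joints at [-1.368, 0.22, 1.526, -0, 1.395, -0.126], TCP at [0.202, -0.592, 0.304] pointing down, gripper open.
Joint ranges: [-2.98, 2.98], [-0.91, 2.08], [0.09, 2.57], [-1.24, 4.39], [0.2, 2.65], [-2.68, 2.68]. Speed limits (rad/s): [2.57, 2.57, 3.01, 3.14, 3.14, 3.14].

## Interface

Orientations are given as a rotation vector (axis times angle).
In Python, from bench import ctrl, read_camera, calibration, spotter gives the robot as it stands.
- The arm moves only by the shell command python3 -m pendant 'ROWS' [OPENING] [FORCE]. ROWS is JSON, a list of rows, each a list of 2 entries, a list of its own where there are three numbers: the shift along the tool's x, y, z in m, then the turn about the tool's z in rad. In form: [[[tx, ty, tz], twist], ...]. A call has 1 to 8 rows; each row is the pose to reach, as a shift and turn from the pose commanded when the call began, along the tool's axes at that moment; what a row does not reach only later rows make up. A row lasts 1/10 s, in which the tool goes at most 50 mm and 8.59 degrees, less where a joint would pass 70% of its speed; a pose out of reach is approached as far as the arm can. A call with a gripper value outside its range is refused whole. OPENING is the finger opening in m, from 0 to 0.0854, set as the call begins (- or left out, the last holds). The fingers move at their own pace and stop on an object; FORCE is the grip in N (left out, the last holds). Time passes only in rows, so rows that repeat a pose let the fingers close. It gives the time, the measured TCP pose, the force, the opening and the grip force at its end, in the units of the state.
- ctrl.get_obs(): the state, without advancing time (a new reading comes with each control period).
- read_camera(name): name is "side" or "top" or "wrist"; returns the picture (400x640x3 uint8, red, green, blue); there is no depth.
- calibration(name): a dict with "fx", "fy", "cx", "cy" (pixels), "k1" (the pictures are not rectified: a ray, as slopes to the right and down, at radius r is drawn at 1 + k1 r^2 times it, then the intrinsics apply), "world_to_cam" (4x4, takes a point from world to camera coordinates). Camera axes: x right, y up, looking along -z (the intrinsics and any distortion apply to the point x, -y, -z); pixel columns grow to the right and rows downward; lengths in m; the calibration is good to about 2 mm. A picture is of the moment at which its call begins: read the wrist's pose just before it. calibration takes no time and is no camera call; for the wrist camera it gives the pose at the moment of the call.
- ctrl.hand_in(): hands the job in; it is judged then, once.
Trained networks look in the newest picture that a camera, given by its name, has taken for a name from the list of things; names that differ only in an ending like _2 or _b are one class to them, and where a whole thing is asked for, a point or a joint stands for the part that bears it (a point fixed in the world has none). Each returns a list of dicts, best first, with "conf" (0 to 1); they miss things now and then, are a little off and sometimes report something else, mostly with a low value. They report only what shows in the picture. A call takes as long as a camera call. They do not tell look-alikes from the thing itself.
- spotter.spot_in(camera, label): "bbox" ([left, top, right, bottom] in pixels, round what is visible of it).
- spotter.landmark_of(camera, label): "pixel" ([column, row] in pixels: a listed point, or the origin of a listed thing).
The state is a dict: "time_s": time; "joint_positions": joint angles; "joint_vel": joint speeds; "effort": joint torques, N m; "position": TCP position; "tool_rot": TCP orientation; "wrist_force": force on the tool from outside, world axes, zero at the start; "wrist_torque": the same for the moment, N m; "gripper_width": finger opening in m; "grip_force": force on a finger pad.
Only numpy, scipy, OpenCV 4.12 (cv2) and the standard library are available. Lean on these libraries where they do the work, as an engineer would, in place of code of your own. Each camera call takes 0.05 s, during which the arm holds its last target. There are 200 camera calls.

## Task

With a fingertip, gently press the white key in front of the red specimen on the sample changer well down (it stays down), and only then give the green button on the grey start box a gentle press and let it spring back. Leave the other three keys up, and do not lift or shift the specimens or disturb anything else on the worktop. Finish with the hand withdrawn clear of everything.

Things in the scene. Friction and masses are not known exactly. Their poses are not given: they have to be found in the camera images.
- changer: Sample changer, fixed to the worktop: low block 114 (x) x 240 (y) x 30 mm high with a grey deck. Origin: centre of its underside; z up; x points from the row of keys to the row of wells, y along the rows. Four wells in a row at x = +26 mm and four round white selector keys in a row at x = -30 mm, 56 mm apart along y (y = +84, +28, -28, -84 mm); each key stands in front of its own well, joined to it by a short black line on the deck.
- well_1 (a point): Centre of the floor of well 1 (counted from the +y end): round, 35 mm wide, 6 mm deep, floor 24 mm above the worktop. Holds one specimen.
- well_2 (a point): Centre of the floor of well 2 (counted from the +y end): round, 35 mm wide, 6 mm deep, floor 24 mm above the worktop. Holds one specimen.
- well_3 (a point): Centre of the floor of well 3 (counted from the +y end): round, 35 mm wide, 6 mm deep, floor 24 mm above the worktop. Holds one specimen.
- well_4 (a point): Centre of the floor of well 4 (counted from the +y end): round, 35 mm wide, 6 mm deep, floor 24 mm above the worktop. Holds one specimen.
- key_1_top (a point): Centre of the top face of selector key 1, which belongs to well 1: white round cap of 24 mm diameter, standing 18 mm above the deck (48 mm above the worktop) when up; the point moves down with the key.
- key_1 (a joint): How far selector key 1 is pressed: 0 up, 0.010 m fully down (stop). It moves straight down against about 3 N, has no spring and stays where it is left; at the stop the sprung cap still gives up to 5 mm more, from 4 N rising by 1.6 N/mm, and comes back; it counts as selected beyond 0.005.
- key_2_top (a point): Centre of the top face of selector key 2, which belongs to well 2: white round cap of 24 mm diameter, standing 18 mm above the deck (48 mm above the worktop) when up; the point moves down with the key.
- key_2 (a joint): How far selector key 2 is pressed: 0 up, 0.010 m fully down (stop). It moves straight down against about 3 N, has no spring and stays where it is left; at the stop the sprung cap still gives up to 5 mm more, from 4 N rising by 1.6 N/mm, and comes back; it counts as selected beyond 0.005.
- key_3_top (a point): Centre of the top face of selector key 3, which belongs to well 3: white round cap of 24 mm diameter, standing 18 mm above the deck (48 mm above the worktop) when up; the point moves down with the key.
- key_3 (a joint): How far selector key 3 is pressed: 0 up, 0.010 m fully down (stop). It moves straight down against about 3 N, has no spring and stays where it is left; at the stop the sprung cap still gives up to 5 mm more, from 4 N rising by 1.6 N/mm, and comes back; it counts as selected beyond 0.005.
- key_4_top (a point): Centre of the top face of selector key 4, which belongs to well 4: white round cap of 24 mm diameter, standing 18 mm above the deck (48 mm above the worktop) when up; the point moves down with the key.
- key_4 (a joint): How far selector key 4 is pressed: 0 up, 0.010 m fully down (stop). It moves straight down against about 3 N, has no spring and stays where it is left; at the stop the sprung cap still gives up to 5 mm more, from 4 N rising by 1.6 N/mm, and comes back; it counts as selected beyond 0.005.
- specimen_red: Loose mounted metal specimen, red resin cylinder 30 mm in diameter and 21 mm high, 25 to 50 g, standing in one of the four wells. Origin: centre of its underside; z up.
- specimen_green: Loose mounted metal specimen, green resin cylinder 30 mm in diameter and 20 mm high, 25 to 50 g, standing in one of the four wells. Origin: centre of its underside; z up.
- specimen_black: Loose mounted metal specimen, black resin cylinder 30 mm in diameter and 22 mm high, 25 to 50 g, standing in one of the four wells. Origin: centre of its underside; z up.
- specimen_tan: Loose mounted metal specimen, tan resin cylinder 25 mm in diameter and 19 mm high, 25 to 50 g, standing in one of the four wells. Origin: centre of its underside; z up.
- start_box: Small grey start box, fixed to the worktop: 72 x 72 mm, 34 mm high, with one round green push button in the middle of its top. Origin: centre of its underside; z up.
- start_top (a point): Centre of the top face of the green start button: 30 mm in diameter, 64 mm above the worktop when released, rising out of a black round collar (46 mm in diameter, its top 46 mm above the worktop); the point moves down with it. Pressed straight down.
- start (a joint): How far the green start button is pressed: 0 released, 0.014 m fully down; it springs back when let go. It starts to move at about 3 N and stiffens by 0.5 N/mm to 10 N at the stop; it need not reach the stop, the start registers beyond 0.003.
- loupe: Bystander: loose black loupe, 38 mm in diameter, 34 mm high. Origin: centre of its underside.
- petri_dish: Bystander: loose white shallow dish, 67 mm in diameter, 14 mm high. Origin: centre of its underside.
There are look-alikes about, which are no part of the job. Leave any blue or purple look-alike of the specimen_black alone.

How it is judged:
On the way, in this order (a step that is already met when the one before it is completed fails the run):
1. the key in front of the red specimen is pressed down (((horizontal distance between well_1 and specimen_red below 0.02 m and value of joint key_1 above 0.005 m) or (horizontal distance between well_2 and specimen_red below 0.02 m and value of joint key_2 above 0.005 m) or (horizontal distance between well_3 and specimen_red below 0.02 m and value of joint key_3 above 0.005 m) or (horizontal distance between well_4 and specimen_red below 0.02 m and value of joint key_4 above 0.005 m))), for 0.05 s.
2. the green start button is pressed (value of joint start above 0.003 m), for 0.05 s.
At the end, for the whole second after the job is handed in: The key in front of the red specimen is more than 5 mm down, the other three less than 2 mm; the green button has sprung back to within 1.5 mm; every specimen is still in its well within 8 mm and every loose bystander within 15 mm of where it began, at rest (((horizontal distance between well_1 and specimen_red below 0.02 m and value of joint key_1 above 0.005 m) or (horizontal distance between well_2 and specimen_red below 0.02 m and value of joint key_2 above 0.005 m) or (horizontal distance between well_3 and specimen_red below 0.02 m and value of joint key_3 above 0.005 m) or (horizontal distance between well_4 and specimen_red below 0.02 m and value of joint key_4 above 0.005 m)) and not ((not (horizontal distance between well_1 and specimen_red below 0.02 m) and value of joint key_1 above 0.002 m) or (not (horizontal distance between well_2 and specimen_red below 0.02 m) and value of joint key_2 above 0.002 m) or (not (horizontal distance between well_3 and specimen_red below 0.02 m) and value of joint key_3 above 0.002 m) or (not (horizontal distance between well_4 and specimen_red below 0.02 m) and value of joint key_4 above 0.002 m)) and value of joint start below 0.0015 m and not (distance of any of specimen_red, specimen_green, specimen_black, specimen_tan from where it was at the start of the episode above 0.008 m) and not (distance of any of loupe, petri_dish from where it was at the start of the episode above 0.015 m) and linear speed of each of specimen_red, specimen_green, specimen_black, specimen_tan, loupe, petri_dish below 0.01 m/s); the robot touches nothing.
It fails at once if a key that does not belong to the red specimen is pressed more than 2 mm ((not (horizontal distance between well_1 and specimen_red below 0.02 m) and value of joint key_1 above 0.002 m) or (not (horizontal distance between well_2 and specimen_red below 0.02 m) and value of joint key_2 above 0.002 m) or (not (horizontal distance between well_3 and specimen_red below 0.02 m) and value of joint key_3 above 0.002 m) or (not (horizontal distance between well_4 and specimen_red below 0.02 m) and value of joint key_4 above 0.002 m)).
It fails at once if the start button is pressed more than 2 mm while the red specimen's key is not down (value of joint start above 0.002 m and not ((horizontal distance between well_1 and specimen_red below 0.02 m and value of joint key_1 above 0.005 m) or (horizontal distance between well_2 and specimen_red below 0.02 m and value of joint key_2 above 0.005 m) or (horizontal distance between well_3 and specimen_red below 0.02 m and value of joint key_3 above 0.005 m) or (horizontal distance between well_4 and specimen_red below 0.02 m and value of joint key_4 above 0.005 m))).
It fails at once if a specimen is shifted or lifted by more than 8 mm (distance of any of specimen_red, specimen_green, specimen_black, specimen_tan from where it was at the start of the episode above 0.008 m).
It fails at once if a loose bystander (loupe, dish) is moved by more than 15 mm (distance of any of loupe, petri_dish from where it was at the start of the episode above 0.015 m).
It fails at once if the changer or the start box is pressed with more than 25 N (contact force between any of the arm, the fingers and changer above 25 N or contact force between any of the arm, the fingers and start_box above 25 N).
It also fails if it takes over 40 s, if anything falls off the work surface, if the arm or the gripper's body presses on something with over 40 N, if the wrist force passes 120 N, or if a joint passes its speed limit or range.

## Working session

There is one attempt and no reset: what is moved stays moved. The work goes in short steps, Python scripts to look and compute and a shell command to move; the robot and the scene stay as the last step left them, time stands still between calls to the robot, and variables do not carry over. Pictures are saved under pics/ and viewed, at most 10 in all, crops included, and the job is handed in when it is done.

```bash
mkdir -p pics
cat > h.py <<'E'
import numpy as np, cv2
from bench import ctrl, read_camera, calibration, spotter
from scipy.spatial.transform import Rotation as R
def ray(c,px):
    K=np.array([[c["fx"],0,c["cx"]],[0,c["fy"],c["cy"]],[0,0,1.]])
    p=cv2.undistortPoints(np.array([[px]],float),K,np.array([c["k1"],0,0,0,0.]))[0,0]
    M=np.array(c["world_to_cam"]);Rt=M[:3,:3].T
    return -Rt@M[:3,3], Rt@np.array([p[0],-p[1],-1])
def at(c,px,z):
    o,d=ray(c,px); return (o+d*(z-o[2])/d[2]).round(4)
def save(im,n): cv2.imwrite('pics/'+n,im[:,:,::-1])
E
python3 - <<'E'
from h import *
o=ctrl.get_obs();print(o["position"],o["tool_rot"])
for cam in ("top","side"):
    im=read_camera(cam);save(im,cam+'1.png');c=calibration(cam)
    for l,z in [("key_1_top",.048),("start_top",.064),("specimen_red",.024),("specimen_green",.024),("specimen_black",.024),("specimen_tan",.024),("changer",0),("start_box",0),("loupe",0),("petri_dish",0)]:
        for r in spotter.landmark_of(cam,l):
            if r["conf"]>.2: print(cam,l,round(r["conf"],2),np.round(r["pixel"]),at(c,r["pixel"],z))
E
```

```text
[ 0.20171766 -0.5910683   0.30281568] [-3.09734776e+00 -5.13828807e-01  9.94285346e-05]
top key_1_top 0.59 [306. 206.] [0.4477 0.019  0.048 ]
top start_top 0.67 [445. 217.] [ 0.426 -0.28   0.064]
top specimen_red 0.68 [308. 183.] [0.5007 0.0173 0.024 ]
top specimen_red 0.26 [332. 182.] [ 0.5028 -0.036   0.024 ]
top specimen_black 0.72 [416. 163.] [ 0.5475 -0.2266  0.024 ]
top specimen_black 0.64 [319. 245.] [ 0.3616 -0.0087  0.024 ]
top specimen_black 0.52 [385. 185.] [ 0.4983 -0.1554  0.024 ]
top specimen_tan 0.58 [332. 181.] [ 0.5046 -0.0362  0.024 ]
top changer 0.74 [436. 214.] [ 0.4349 -0.2763  0.    ]
top changer 0.62 [343. 197.] [ 0.472  -0.0628  0.    ]
top start_box 0.77 [436. 213.] [ 0.4374 -0.2766  0.    ]
top start_box 0.68 [361. 184.] [ 0.5024 -0.105  -0.    ]
top loupe 0.52 [465. 211.] [ 0.4424 -0.3434  0.    ]
top petri_dish 0.84 [271. 200.] [0.4619 0.1017 0.    ]
side key_1_top 0.4 [312. 187.] [0.4462 0.03   0.048 ]
side key_1_top 0.27 [338. 236.] [ 0.4972 -0.1087  0.048 ]
side start_top 0.65 [322. 230.] [ 0.4624 -0.0979  0.064 ]
side start_top 0.55 [314. 304.] [ 0.4337 -0.2697  0.064 ]
side specimen_red 0.62 [318. 170.] [0.4639 0.0962 0.024 ]
side specimen_red 0.45 [334. 194.] [0.4999 0.0197 0.024 ]
side specimen_green 0.66 [336. 237.] [ 0.4953 -0.0977  0.024 ]
side specimen_black 0.65 [337. 236.] [ 0.4974 -0.0955  0.024 ]
side specimen_black 0.64 [364. 300.] [ 0.5433 -0.2545  0.024 ]
side specimen_black 0.5 [280. 212.] [ 0.3661 -0.0227  0.024 ]
side specimen_tan 0.65 [335. 216.] [ 0.4963 -0.0412  0.024 ]
side changer 0.73 [325. 232.] [ 0.4708 -0.072   0.    ]
side start_box 0.73 [312. 316.] [ 0.43  -0.275  0.   ]
side loupe 0.76 [318. 350.] [ 0.4384 -0.3455  0.    ]
side petri_dish 0.65 [318. 174.] [0.4634 0.1001 0.    ]
```

Run:
```python
import cv2
im=cv2.imread('pics/top1.png')[120:280,230:500]
cv2.imwrite('pics/top1c.png',cv2.resize(im,None,fx=2.9,fy=2.9,interpolation=cv2.INTER_CUBIC))
```

```text
(no output)
```

View pics/top1c.png

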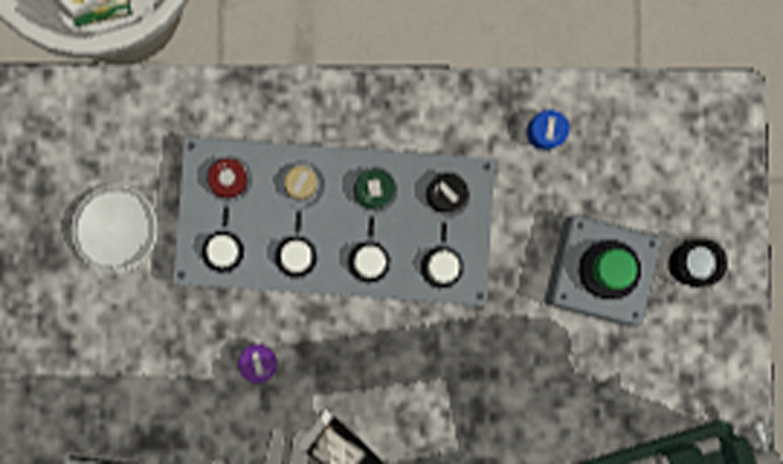

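The crop shows the red specimen in the leftmost well, well 1, at about (308, 183). Its key is at about (306, 206), the green button at about (442, 212), and the loupe just right of the box. I'll refine both targets by colour blob and work out the move.

```bash
cat >> h.py <<'E'
def blob(im,kind,near,rad=14):
    h=cv2.cvtColor(im,cv2.COLOR_RGB2HSV).astype(int)
    m=(h[...,1]<40)&(h[...,2]>185) if kind=="w" else (h[...,0]>45)&(h[...,0]<80)&(h[...,1]>130)&(h[...,2]>60)
    n,l,s,ce=cv2.connectedComponentsWithStats(m.astype(np.uint8))
    return [(ce[i].round(1),s[i,2:].tolist()) for i in range(1,n) if s[i,4]>30 and np.hypot(*(ce[i]-near))<rad]
def rel(t):
    o=ctrl.get_obs(); return (R.from_rotvec(o["tool_rot"]).inv().apply(np.array(t)-o["position"])).round(4)
E
python3 - <<'E'
from h import *
for cam,a,b in (("top",(306.5,206.5),(443,212)),("side",(312,187),(314,304))):
    im=cv2.imread(f'pics/{cam}1.png')[:,:,::-1].copy();c=calibration(cam)
    for k,n,z in (("w",a,.048),("g",b,.064)):
        for p,s in blob(im,k,n): print(cam,k,p,s,at(c,p,z))
print(rel([.447,.02,.2]),R.from_rotvec(ctrl.get_obs()["tool_rot"]).as_matrix().round(3))
E
```

```text
top w [306.4 206.1] [10, 10, 77] [0.447  0.0188 0.048 ]
top g [442.5 212.3] [14, 14, 152] [ 0.4355 -0.2741  0.064 ]
side w [313.  189.9] [9, 8, 60] [0.4477 0.0206 0.048 ]
side g [315. 306.] [13, 13, 143] [ 0.436  -0.2736  0.064 ]
[ 0.4295 -0.4996  0.1039] [[ 0.946  0.323  0.   ]
 [ 0.323 -0.946  0.   ]
 [ 0.    -0.    -1.   ]]
```

```bash
python3 -m pendant '[[[0.025,-0.03,0],0],[[0.055,-0.065,0],0],[[0.085,-0.1,0],0],[[0.115,-0.135,0],0],[[0.145,-0.17,0],0],[[0.175,-0.205,0],0],[[0.205,-0.24,0],0],[[0.235,-0.275,0],0]]' 0 20
python3 -m pendant '[[[0.03,-0.035,0.01],0],[[0.06,-0.07,0.02],0],[[0.09,-0.105,0.03],0],[[0.12,-0.14,0.045],0],[[0.15,-0.175,0.06],0],[[0.18,-0.21,0.075],0],[[0.195,-0.225,0.085],0],[[0.195,-0.225,0.085],0]]'
python3 - <<'E'
from h import *
o=ctrl.get_obs();print(o["position"],o["wrist_force"],o["gripper_width"],rel([.447,.02,.2]))
c=calibration("wrist");im=read_camera("wrist");save(im,'w1.png')
for r in spotter.landmark_of("wrist","key_1_top"): print(round(r["conf"],2),np.round(r["pixel"]),at(c,r["pixel"],.048))
E
```

```text
time_s: 1.9
position: [0.3357, -0.2537, 0.3041]
tool_rot: [3.099, 0.513, 0.001]
wrist_force: [-0.2, -0.4, -0.0]
gripper_width: -0.0003
grip_force: 0.0
time_s: 2.7
position: [0.447, 0.023, 0.2175]
tool_rot: [-3.097, -0.52, 0.004]
wrist_force: [-0.8, -0.6, 0.1]
gripper_width: -0.0001
grip_force: 0.0
[0.4470088  0.02303341 0.21749326] [-0.81159104 -0.63548276  0.1435538 ] -7.810086436719315e-05 [-0.001   0.0029  0.0175]
0.95 [317. 199.] [0.4492 0.0218 0.048 ]
0.68 [516. 203.] [ 0.4991 -0.1314  0.048 ]
```

View pics/w1.png

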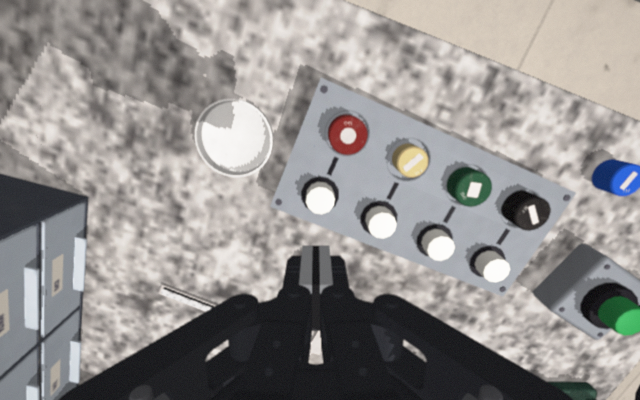

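The picture confirms the red specimen at (348, 135), its key at (320, 197) and the closed fingertips at (316, 250). The position agrees within about 2 mm, so I'll descend.

```bash
python3 -m pendant '[[[0,0.0025,0.03],0],[[0,0.0025,0.06],0],[[0,0.0025,0.08],0],[[0,0.0025,0.09],0],[[0,0.0025,0.09],0],[[0,0.0025,0.09],0]]'
python3 -m pendant '[[[0,0,0.004],0],[[0,0,0.008],0],[[0,0,0.011],0],[[0,0,0.011],0],[[0,0,0.011],0]]'
```

```text
time_s: 3.4
position: [0.4489, 0.0175, 0.1301]
tool_rot: [3.099, 0.512, 0.002]
wrist_force: [-0.3, 0.6, 1.0]
gripper_width: 0.0001
grip_force: 0.0
time_s: 3.9
position: [0.4481, 0.0183, 0.1179]
tool_rot: [-3.099, -0.514, 0.0]
wrist_force: [0.2, -0.4, -0.3]
gripper_width: 0.0001
grip_force: 0.2
```

```bash
python3 -m pendant '[[[0,-0.002,0.003],0],[[0,-0.002,0.005],0],[[0,-0.002,0.005],0]]'
python3 -m pendant '[[[0,0,0.002],0],[[0,0,0.004],0],[[0,0,0.004],0]]'
```

```text
time_s: 4.2
position: [0.4476, 0.0202, 0.1128]
tool_rot: [-3.099, -0.514, -0.0]
wrist_force: [1.5, 0.5, 1.7]
gripper_width: -0.0001
grip_force: 0.8
time_s: 4.5
position: [0.4476, 0.0201, 0.109]
tool_rot: [-3.099, -0.514, -0.0]
wrist_force: [-0.3, 0.6, 6.9]
gripper_width: 0.0001
grip_force: 3.2
```

```bash
python3 -m pendant '[[[0,0,-0.01],0],[[0,0,-0.03],0],[[0,0,-0.07],0],[[0,0,-0.1],0],[[0,0,-0.1],0],[[0,0,-0.1],0]]'
python3 -m pendant '[[[-0.016,0.04,0],0],[[-0.032,0.08,0],0],[[-0.048,0.12,0],0],[[-0.064,0.16,0],0],[[-0.08,0.205,0],0],[[-0.096,0.25,0],0],[[-0.106,0.274,0],0],[[-0.106,0.274,0],0]]'
python3 - <<'E'
from h import *
print(ctrl.get_obs()["wrist_force"])
c=calibration("wrist");im=read_camera("wrist");save(im,'w2.png')
for p,s in blob(im,"g",(320,200),60): print(p,s,at(c,p,.064))
for cam in ("top","side"):
    im=read_camera(cam);save(im,cam+"2.png")
    for l in ("key_1_top",):
        for r in spotter.landmark_of(cam,l): print(cam,r["conf"],at(calibration(cam),r["pixel"],.038))
im=cv2.imread('pics/side2.png')[140:260,240:400];cv2.imwrite('pics/side2c.png',cv2.resize(im,None,fx=4,fy=4,interpolation=cv2.INTER_CUBIC))
print(rel([.4357,-.274,.148]))
E
```

```text
time_s: 5.1
position: [0.4475, 0.0202, 0.2094]
tool_rot: [3.099, 0.514, 0.002]
wrist_force: [-0.2, 0.0, -0.3]
gripper_width: 0.0001
grip_force: 0.0
time_s: 5.9
position: [0.4342, -0.276, 0.207]
tool_rot: [-3.098, -0.508, 0.004]
wrist_force: [0.1, 0.5, 0.2]
gripper_width: -0.0002
grip_force: 0.0
[0.08766872 0.52914768 0.24259104]
[314.2 204.9] [41, 44, 1421] [ 0.44   -0.2736  0.064 ]
top 0.57 [0.4526 0.0168 0.038 ]
[-0.0003  0.0021  0.0599]
```

View pics/w2.png

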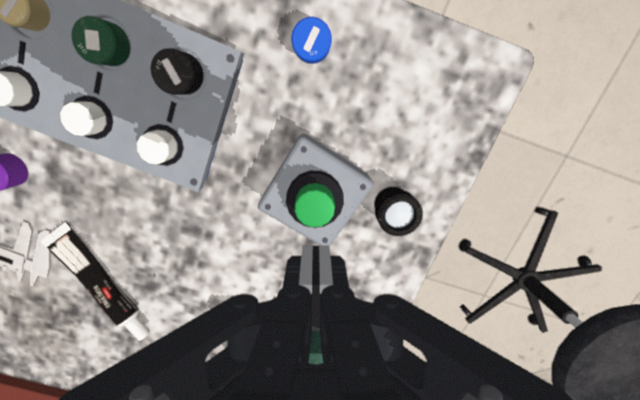

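View pics/side2c.png

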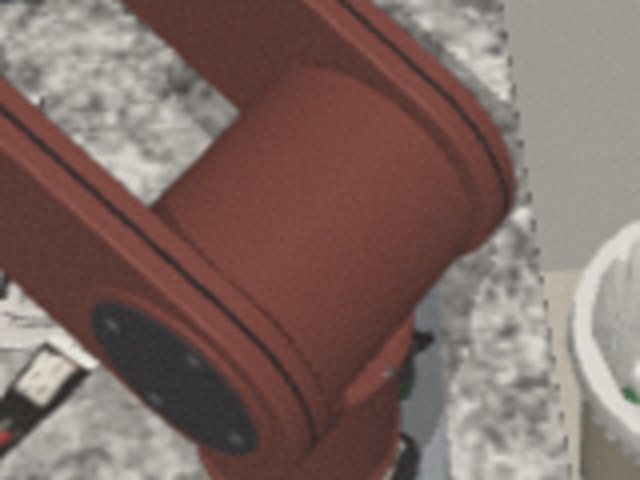

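The wrist view shows the button at (314, 205), just ahead of the fingertips; the arm hides the changer from the side camera. The key reading of 6.9 N with the tip at 36 mm means it passed the stop, so the key is down. Next is the button.

```bash
python3 -m pendant '[[[0.0025,-0.001,0.025],0],[[0.0025,-0.001,0.045],0],[[0.0025,-0.001,0.058],0],[[0.0025,-0.001,0.063],0],[[0.0025,-0.001,0.063],0],[[0.0025,-0.001,0.063],0]]'
python3 -m pendant '[[[0,0,0.004],0],[[0,0,0.008],0],[[0,0,0.011],0],[[0,0,0.014],0],[[0,0,0.014],0],[[0,0,0.014],0]]'
```

```text
time_s: 6.75
position: [0.4382, -0.2719, 0.1467]
tool_rot: [3.098, 0.515, 0.001]
wrist_force: [-0.7, 0.3, -0.0]
gripper_width: 0.0001
grip_force: 0.0
time_s: 7.35
position: [0.4379, -0.272, 0.1323]
tool_rot: [3.099, 0.514, 0.001]
wrist_force: [-1.3, 0.5, 4.1]
gripper_width: 0.0003
grip_force: 2.5
```

```bash
python3 -m pendant '[[[0,0,0.003],0],[[0,0,0.004],0],[[0,0,0.004],0],[[0,0,0.004],0]]'
python3 -m pendant '[[[0,0,-0.01],0],[[0,0,-0.03],0],[[0,0,-0.07],0],[[0,0,-0.11],0],[[0,0,-0.15],0],[[0,0,-0.15],0]]'
python3 -m pendant '[[[-0.04,0.02,0],0],[[-0.08,0.04,0],0],[[-0.12,0.06,0],0],[[-0.16,0.08,0],0],[[-0.18,0.1,0],0],[[-0.2,0.13,0],0],[[-0.2,0.15,0],0],[[-0.2,0.15,0],0]]'
python3 - <<'E'
from h import *
im=read_camera("side");save(im,"s3.png")
im=cv2.imread('pics/s3.png')[140:260,240:400];a=cv2.imread('pics/side1.png')[140:260,240:400]
cv2.imwrite('pics/s3c.png',cv2.resize(np.hstack([a,im]),None,fx=2.5,fy=2.5,interpolation=cv2.INTER_CUBIC))
E
```

```text
time_s: 7.75
position: [0.438, -0.272, 0.1286]
tool_rot: [3.099, 0.514, 0.001]
wrist_force: [-0.8, 1.5, 6.6]
gripper_width: -0.0002
grip_force: 3.4
time_s: 8.35
position: [0.4398, -0.2734, 0.2848]
tool_rot: [3.091, 0.513, 0.011]
wrist_force: [0.9, -0.2, 0.1]
gripper_width: -0.0004
grip_force: 0.0
time_s: 9.15
position: [0.2962, -0.4798, 0.2771]
tool_rot: [-3.099, -0.511, 0.0]
wrist_force: [0.3, -0.0, -0.2]
gripper_width: 0.0
grip_force: 0.0
```

View pics/s3c.png

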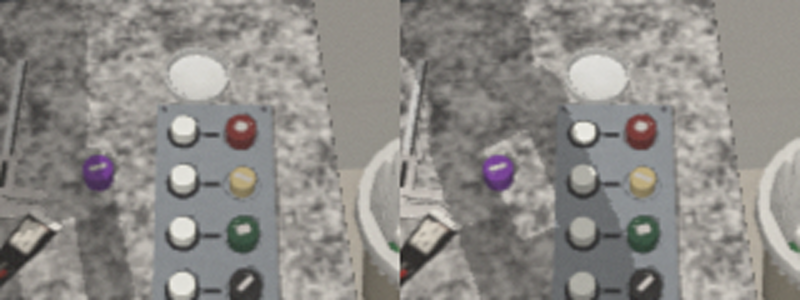

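Comparing before (left) and after (right), the key by the red specimen at (583, 132) is visibly lower. The other keys, the specimens and the dish haven't moved.

```bash
python3 -c "
from bench import ctrl
print(ctrl.hand_in())"
```

```text
the job is handed in; nothing more can be done
None
```

I pressed the red specimen's key (key 1) down to its stop, then pressed and released the green start button, withdrew the hand and handed the job in; no verdict came back.

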